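Gauge the depth of a mailing tube

TASK

Take the metal depth gauge out of its holder and let it down, foot first, into the taller of the two open white cardboard mailing tubes until it stands on the bottom, with its grey slide still above the rim. Then push the slide down the rod until it lies flat on the tube's rim, so that it marks the depth, and leave the gauge standing in the tube like that. Press gently, so that the cardboard is not crushed, and leave the can and the hand stamp where they are.

Things in the scene. Friction and masses are not known exactly. Their poses are not given: they have to be found in the camera images.
- gauge_mid (a point): Centre of the depth gauge's rod, half-way along it. The gauge is a plain round aluminium rod 164 mm long and 24 mm in diameter with a flat foot, weighing 0.13 to 0.22 kg with its slide. It starts standing upright and loose in the holder, foot down. The point's z axis points up along the rod; the ends are 82 mm away.
- gauge_foot (a point): Centre of the flat lower end of the gauge's rod; z axis up along the rod. Above the slide 30 to 42 mm of bare rod is free at the start, for gripping from above; with the slide on the tall tube's rim 52 mm of rod stands above the slide.
- slide_under (a point): Centre of the underside of the slide, a flat grey plastic disc 74 mm in diameter and 12 mm thick that the rod passes through; its top face is 12 mm above this point. It slides along the rod with steady friction of about 5 N in either direction, stays where it is left and cannot come off. It starts 110 to 122 mm above the rod's foot, and 122 mm is as high as it goes.
- tall_tube_rim (a point): Centre of the open mouth of the taller white cardboard tube, 108 mm above the desk. Tube: upright, 50 mm outside diameter, 40 mm bore, wall 5 mm, fixed on a square plywood foot 70 mm wide that is fixed to the desk. z axis up.
- tall_tube_floor (a point): Centre of the flat inner bottom of the taller tube, 8 mm above the desk, 100 mm below its rim. z axis up.
- short_tube_rim (a point): Centre of the open mouth of the shorter tube, 68 mm above the desk: the same tube and foot, but only 60 mm deep inside. Not the one to gauge; fixed to the desk.
- holder_mouth (a point): Centre of the mouth of the gauge's holder, a round dark steel block 74 mm in diameter and 46 mm high, fixed to the desk, with a plain hole about 28 to 30 mm wide and 40 mm deep, in which the gauge starts.
- can_mid (a point): Centre of a loose closed steel can, 68 mm in diameter and 90 mm high, standing on the desk. To be left alone.
- stamp_mid (a point): Centre of a loose wooden hand stamp, 44 mm in diameter and 85 mm high, standing on the desk. To be left alone.
- gauge: The whole gauge; origin at the centre of the rod's foot, z axis up along the rod.
- tall_tube: The taller tube; origin under the centre of its plywood foot, on the desk.
Things that resemble listed ones, but are neither listed nor needed, are in the scene too. Of the things that look like the gauge, the middle-sized one is meant.

How it is judged:
By the outcome, as a careful person would: the job done as asked, in the order asked, and still so for the second after the job is handed in, with the robot touching nothing.
It also fails if it takes over 42 s, if anything falls off the work surface, if the arm or the gripper's body presses on something with over 40 N, if the wrist force passes 120 N, or if a joint passes its speed limit or range.

ROBOT

A 6-joint arm with a two-finger parallel gripper is mounted at the origin on the work surface. World frame = base frame: x ahead of the robot, y to its left, z up, the work surface at z = 0. Lengths are in m, angles in rad, forces in N, time in s.
With the tool pointing down it reaches from about 0.225 to 0.875 m from the base axis. Payload 3.4 kg.
Tool frame: the origin (TCP) lies between the finger pads; the fingertips stand 19 mm ahead of it and the grasp point (between the pads) is the TCP; z points along the fingers, y is the line along which they close (so a half turn about z gives the same grasp; the last joint's range is limited). The gripper opens to 85 mm and grips with 20 to 120 N. Pads are 22 mm wide; open, the fingers measure 114 mm over their backs; the gripper's body (76 mm by 85 mm) begins 54 mm behind the grasp point. The pads swing forward as they close: fully open they stand 13 mm farther back than shut.
Start: joints at [-1.379, 0.276, 1.505, -0, 1.361, -0.121], TCP at [0.177, -0.547, 0.25] pointing down, gripper open.
Joint ranges: [-2.89, 2.89], [-0.75, 2.08], [0.22, 2.7], [-1.18, 4.32], [0.11, 2.71], [-2.7, 2.7]. Speed limits (rad/s): [2.57, 2.57, 3.14, 3.14, 3.14, 3.14].

INTERFACE

Orientations are given as a unit quaternion [w, x, y, z].
In Python, from rig import get_state, imaging, ticket gives the robot as it stands. The module is installed in compiled form; this text tells all that it offers.
- The arm moves only by the shell command python3 -m inch 'ROWS' [FORCE]. ROWS is JSON, a list of rows, each an object with "claw": the opening, from -1 (shut) to 1 (fully open); "travel": the shift along the world's x, y, z in units of 200 mm (1.0 is 200 mm), a list of three; "turn": the turn about the world's z in units of 180 degrees (1.0 is 180 degrees). A call has 1 to 5 rows; each row is the pose to reach, as a shift and turn from the pose commanded when the call began, turning the shorter way round; what a row does not reach only later rows make up. A row lasts 1/10 s, in which the tool goes at most 50 mm and 8.59 degrees, less where a joint would pass 70% of its speed; a pose out of reach is approached as far as the arm can. A call with a number of a shift or a turn outside -1 to 1 is refused whole. A call with a gripper value outside its range is refused whole. The fingers move at their own pace and stop on an object; FORCE is the grip in N (left out, the last holds). Time passes only in rows, so rows that repeat a pose let the fingers close. It gives the time, the measured TCP pose, the force, the opening and the grip force at its end, in the units of the state.
- get_state(): the state, without advancing time (a new reading comes with each control period).
- imaging.get_image(name): name is "scene" or "top" or "wrist"; returns the picture (420x560x3 uint8, red, green, blue); there is no depth.
- imaging.camera_params(name): a dict with "camera_matrix" (3x3 intrinsics, pixels), "cam_to_world" (4x4, takes a point from camera to world coordinates); the wrist camera has in their place "T_tool_cam" (4x4, takes a point from camera to tool coordinates, whose origin is the TCP and whose axes are the flange's). Camera axes: x right, y down, z forward; pixel columns grow to the right and rows downward; lengths in m; the calibration is good to about 2 mm. A picture is of the moment at which its call begins: read the wrist's pose just before it. camera_params takes no time and is no camera call.
- ticket.sign_off(): hands the job in; it is judged then, once.
The state is a dict: "clock": time; "qpos": joint angles; "qd": joint speeds; "effort": joint torques, N m; "position": TCP position; "ee_rot": TCP orientation; "contact_force": force on the tool from outside, world axes, zero at the start; "moment": the same for the moment, N m; "width": finger opening in m; "gripper_force": force on a finger pad.
Only numpy, scipy, OpenCV 4.12 (cv2) and the standard library are available. Lean on these libraries where they do the work, as an engineer would, in place of code of your own. Each camera call takes 0.05 s, during which the arm holds its last target. There are 200 camera calls.

## Working session

There is one attempt and no reset: what is moved stays moved. The work goes in short steps, Python scripts to look and compute and a shell command to move; the robot and the scene stay as the last step left them, time stands still between calls to the robot, and variables do not carry over. Pictures are saved under pics/ and viewed, at most 10 in all, crops included, and the job is handed in when it is done.

```bash
mkdir -p pics; cat > h.py <<'E'
import numpy as np, cv2
from rig import get_state, imaging
from scipy.spatial.transform import Rotation as R
def snap(n,f):
    s=get_state(); im=imaging.get_image(n); cv2.imwrite('pics/'+f,im[:,:,::-1]); return s
def cam(n,s=None):
    p=imaging.camera_params(n); K=np.array(p['camera_matrix'])
    if n!='wrist': return K,np.array(p['cam_to_world'])
    T=np.eye(4); q=s['ee_rot']; T[:3,:3]=R.from_quat([q[1],q[2],q[3],q[0]]).as_matrix(); T[:3,3]=s['position']
    return K,T@np.array(p['T_tool_cam'])
def onz(n,uv,z,s=None):
    K,T=cam(n,s); d=T[:3,:3]@np.linalg.inv(K)@[uv[0],uv[1],1]; return T[:3,3]+d*(z-T[2,3])/d[2]
def proj(n,P,s=None):
    K,T=cam(n,s); c=K@(np.linalg.inv(T)@np.r_[P,1])[:3]; return c[:2]/c[2]
E
python3 - <<'E'
from h import *
s=snap('scene','s1.png'); snap('top','t1.png'); print(s)
for n in('scene','top'): K,T=cam(n); print(K.round(1),T.round(3))
E
```

```text
{'clock': 0.0, 'qpos': array([-1.37898352e+00,  2.76582929e-01,  1.50614653e+00, -3.49721520e-05,
        1.36072594e+00, -1.20991372e-01]), 'qd': array([ 0.00020204,  0.00020125,  0.00013218, -0.00108416, -0.00055797,
        0.00016141]), 'effort': array([-5.56983468e-04, -4.16769683e+01, -2.45803249e+01, -1.65420365e-04,
        1.12573474e-02, -1.82253125e-06]), 'position': array([ 0.17683345, -0.54659493,  0.24944124]), 'ee_rot': array([-9.30184183e-04,  9.87793106e-01,  1.55768778e-01, -5.00612520e-05]), 'contact_force': array([-0.5504982 ,  0.21097771, -0.73168488]), 'moment': array([-0.02521893,  0.00576884,  0.00443712]), 'gripper_force': 0.0, 'width': 0.08519293583384789}
[[522.2   0.  280.7]
 [  0.  522.2 210.3]
 [  0.    0.    1. ]] [[-0.075  0.613 -0.786  1.325]
 [ 0.997  0.034 -0.068  0.09 ]
 [-0.015 -0.789 -0.614  0.666]
 [ 0.     0.     0.     1.   ]]
[[439.2   0.  269.9]
 [  0.  439.2 208.1]
 [  0.    0.    1. ]] [[ 0.104 -0.97   0.22   0.411]
 [-0.995 -0.102  0.018  0.001]
 [ 0.005 -0.221 -0.975  0.898]
 [ 0.     0.     0.     1.   ]]
```

View pics/s1.png

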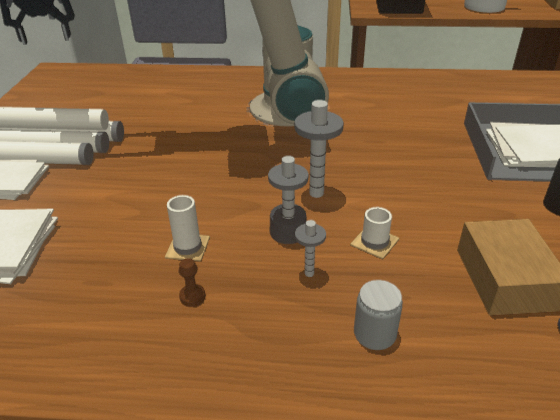

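View pics/t1.png

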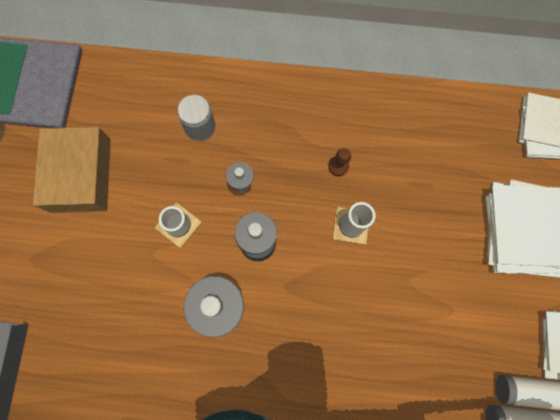

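The top view shows the gauge's rod top at about (255,230), with the large decoy at (210,306) and the small one at (239,173). The tall tube's rim is at (361,216). In the scene view the rod top is at (288,161) and the tall rim at (182,203).

```bash
python3 - <<'E'
from h import *
np.set_printoptions(precision=4,suppress=True)
for nm,z,t,s in (('gauge',.17,(255,230),(288,160)),('rim',.108,(361,216),(182,203)),('short',.068,(172,219),(377,216)),('small',.1,(239,172),(311,226)),('big',.23,(210,306),(320,105)),('stamp',.085,(344,156),(187,266)),('can',.09,(194,109),(379,295))):
    print(nm,onz('top',t,z),onz('scene',s,z))
K,T=cam('wrist',get_state()); print(imaging.camera_params('wrist'))
E
```

```text
gauge [0.5351 0.0359 0.17  ] [0.5459 0.0367 0.17  ]
rim [ 0.5921 -0.152   0.108 ] [ 0.5999 -0.1492  0.108 ]
short [0.5571 0.2018 0.068 ] [0.5671 0.2006 0.068 ]
small [0.6548 0.0818 0.1   ] [0.6413 0.0815 0.1   ]
big [0.4043 0.0866 0.23  ] [0.4507 0.0897 0.23  ]
stamp [ 0.7134 -0.1165  0.085 ] [ 0.7346 -0.1135  0.085 ]
can [0.7782 0.1872 0.09  ] [0.7835 0.1864 0.09  ]
{'camera_matrix': array([[291.3256,   0.    , 280.8468],
       [  0.    , 291.3256, 213.5221],
       [  0.    ,   0.    ,   1.    ]]), 'T_tool_cam': array([[ 0.0003, -0.9548, -0.2971,  0.076 ],
       [ 1.    ,  0.0002,  0.0005,  0.0001],
       [-0.0004, -0.2971,  0.9548, -0.1229],
       [ 0.    ,  0.    ,  0.    ,  1.    ]])}
```

```bash
A='x'
python3 -m inch '[{"claw":1,"travel":[0.12,0.2,0.03],"turn":0},{"claw":1,"travel":[0.24,0.4,0.06],"turn":0},{"claw":1,"travel":[0.36,0.6,0.09],"turn":0},{"claw":1,"travel":[0.48,0.8,0.12],"turn":0},{"claw":1,"travel":[0.6,0.95,0.15],"turn":0}]'
python3 -m inch '[{"claw":1,"travel":[0.12,0.2,0],"turn":0},{"claw":1,"travel":[0.24,0.4,0],"turn":0},{"claw":1,"travel":[0.36,0.6,0],"turn":0},{"claw":1,"travel":[0.48,0.8,0],"turn":0},{"claw":1,"travel":[0.6,0.95,0],"turn":0}]'
python3 -m inch '[{"claw":1,"travel":[0.1,0.2,0],"turn":0},{"claw":1,"travel":[0.2,0.4,0],"turn":0},{"claw":1,"travel":[0.35,0.6,0],"turn":0},{"claw":1,"travel":[0.35,0.6,0],"turn":0},{"claw":1,"travel":[0.35,0.6,0],"turn":0}]'
python3 - <<'E'
from h import *
s=snap('wrist','w1.png'); print(s['clock'],s['position'],s['contact_force'])
for z in (.164,.17,.176): print(proj('wrist',[.54,.036,z],s))
print(proj('wrist',[.595,-.15,.108],s))
E
```

```text
clock: 0.6
position: [0.2972, -0.3543, 0.2802]
ee_rot: [-0.001, 0.988, 0.156, -0.0]
contact_force: [0.8, -1.0, 0.4]
width: 0.0852
gripper_force: 0.0
clock: 1.1
position: [0.4171, -0.1645, 0.2802]
ee_rot: [-0.0, 0.988, 0.156, -0.0]
contact_force: [1.5, -0.0, 0.8]
width: 0.0853
gripper_force: 0.0
clock: 1.6
position: [0.4868, -0.0462, 0.2797]
ee_rot: [0.0, 0.988, 0.157, -0.001]
contact_force: [0.4, -0.4, -1.0]
width: 0.0857
gripper_force: 0.0
1.6 [ 0.48683543 -0.0462414   0.27969213] [ 0.35665023 -0.37279047 -1.01991851]
[201.69644022 122.51374964]
[199.65562831 122.51948088]
[197.50669705 122.52551575]
[416.88318339 128.46552415]
```

View pics/w1.png

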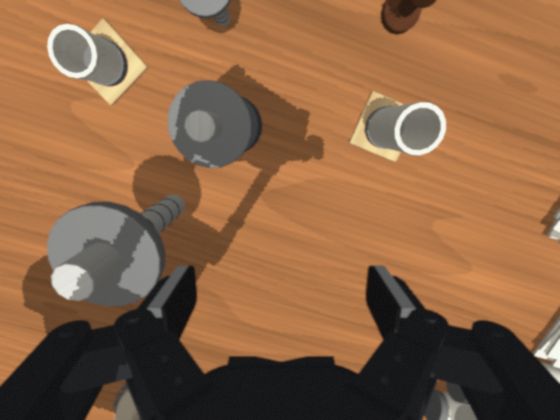

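The wrist view shows the gauge's rod top at (200,125), its slide edges from about (169..253, 82..166), and the tall rim centred at about (420,129). The large decoy is at the left, with its top at (72,282).

```bash
python3 - <<'E'
from h import *
# use pose at w1 (unchanged)
s=get_state()
g=onz('wrist',(200,126),.17,s);print('gauge',g,(g-s['position'])/.2)
for z in(.128,.134,.14): print('slide',onz('wrist',(211,124),z,s))
print('rim',onz('wrist',(420,129),.108,s), onz('wrist',(397,128),.108,s),onz('wrist',(444,128),.108,s))
E
```

```text
gauge [0.5373136  0.03409816 0.17      ] [ 0.25461663  0.40651508 -0.54898514]
slide [0.53814999 0.03552046 0.128     ]
slide [0.5386049  0.03422506 0.134     ]
slide [0.53905981 0.03292965 0.14      ]
rim [ 0.5948465  -0.15436678  0.108     ] [ 0.58879378 -0.13271901  0.108     ] [ 0.60289068 -0.17610973  0.108     ]
```

```bash
python3 -m inch '[{"claw":0.5,"travel":[0.13,0.2,0],"turn":0},{"claw":0.5,"travel":[0.255,0.405,0],"turn":0},{"claw":0.5,"travel":[0.255,0.405,-0.15],"turn":0},{"claw":0.5,"travel":[0.255,0.405,-0.25],"turn":0},{"claw":0.5,"travel":[0.255,0.405,-0.25],"turn":0}]' 60
python3 - <<'E'
from h import *
s=snap('wrist','w2.png'); print(s['position'])
im=cv2.imread('pics/w2.png'); snap('scene','s2.png'); a=cv2.imread('pics/s2.png')[60:270,200:420]
cv2.imwrite('pics/c2.png',np.hstack([cv2.resize(im,(400,300)),cv2.resize(a,(314,300))]))
print(proj('wrist',[.538,.0345,.17],s))
E
```

```text
clock: 2.15
position: [0.5354, 0.0325, 0.2274]
ee_rot: [-0.0, 0.988, 0.155, -0.004]
contact_force: [-1.4, 0.1, 0.2]
width: 0.064
gripper_force: 0.0
[0.53537492 0.03247027 0.2273893 ]
[279.02745124 237.10444265]
```

View pics/c2.png

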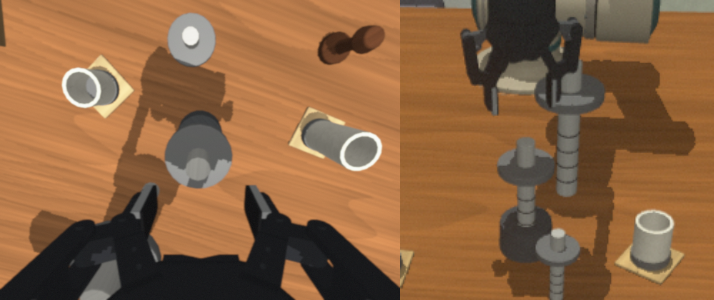

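```bash
python3 -m inch '[{"claw":0.3,"travel":[0.01,0,-0.12],"turn":0},{"claw":0.1,"travel":[0.01,0,-0.24],"turn":0},{"claw":0.1,"travel":[0.01,0,-0.34],"turn":0},{"claw":0.1,"travel":[0.01,0,-0.34],"turn":0},{"claw":0.1,"travel":[0.01,0,-0.34],"turn":0}]' 60
python3 -m inch '[{"claw":-1,"travel":[0,0,0],"turn":0},{"claw":-1,"travel":[0,0,0],"turn":0},{"claw":-1,"travel":[0,0,0],"turn":0},{"claw":-1,"travel":[0,0,0],"turn":0},{"claw":-1,"travel":[0,0,0],"turn":0}]' 60
```

```text
clock: 2.75
position: [0.5407, 0.0331, 0.1638]
ee_rot: [0.0, 0.988, 0.155, 0.001]
contact_force: [0.4, 0.4, 0.4]
width: 0.047
gripper_force: 0.0
clock: 3.25
position: [0.5411, 0.0342, 0.1643]
ee_rot: [0.0, 0.988, 0.156, 0.002]
contact_force: [-0.2, 0.8, 6.5]
width: 0.0222
gripper_force: 58.7
```

```bash
python3 -m inch '[{"claw":-1,"travel":[0,0,0.1],"turn":0},{"claw":-1,"travel":[0,0,0.25],"turn":0},{"claw":-1,"travel":[0,0,0.42],"turn":0},{"claw":-1,"travel":[0,0,0.6],"turn":0},{"claw":-1,"travel":[0,0,0.7],"turn":0}]' 60
python3 - <<'E'
from h import *
s=snap('wrist','w3.png'); print(s['position'],s['contact_force'],s['width'])
im=cv2.imread('pics/w3.png'); snap('scene','s3.png'); a=cv2.imread('pics/s3.png')[0:300,120:440]
cv2.imwrite('pics/c3.png',np.hstack([cv2.resize(im,(280,210)),cv2.resize(a[:210*320//520+100],(520,int(229*520/320)))[:210]]) if 0 else np.hstack([cv2.resize(im,(400,300)),a]))
E
```

```text
clock: 3.75
position: [0.5408, 0.0338, 0.3057]
ee_rot: [0.001, 0.988, 0.156, 0.002]
contact_force: [0.8, -0.5, -1.0]
width: 0.0221
gripper_force: 59.2
[0.54079622 0.03378949 0.30571484] [ 0.82706056 -0.48058048 -1.03494922] 0.02213245163941921
```

View pics/c3.png

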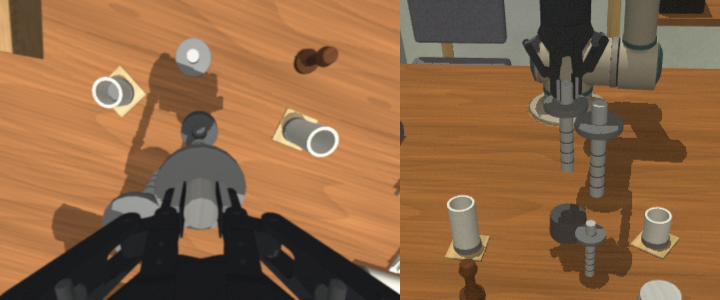

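The gauge is held upright. Its foot is at about (287,171) in the scene view, and the holder is empty.

```bash
python3 -m inch '[{"claw":-1,"travel":[0.05,-0.18,0],"turn":0},{"claw":-1,"travel":[0.11,-0.4,0],"turn":0},{"claw":-1,"travel":[0.18,-0.62,0],"turn":0},{"claw":-1,"travel":[0.24,-0.84,0],"turn":0},{"claw":-1,"travel":[0.265,-0.935,0],"turn":0}]' 60
python3 -m inch '[{"claw":-1,"travel":[0,0,-0.05],"turn":0},{"claw":-1,"travel":[0,0,-0.1],"turn":0},{"claw":-1,"travel":[0,0,-0.1],"turn":0}]' 60
python3 - <<'E'
from h import *
np.set_printoptions(precision=4,suppress=True)
s=snap('wrist','w4.png'); snap('scene','s4.png'); snap('top','t4.png'); print(s['position'],s['contact_force'])
a=cv2.imread('pics/s4.png')[60:270,90:290]; b=cv2.imread('pics/w4.png')[60:340,120:440]
t=cv2.imread('pics/t4.png')[140:290,290:440]
cv2.imwrite('pics/c4.png',np.hstack([cv2.resize(a,(400,420)),cv2.resize(b,(384,336),interpolation=cv2.INTER_CUBIC)[:420] if 0 else cv2.copyMakeBorder(cv2.resize(b,(384,336)),0,84,0,0,0)]))
p=s['position']
for P in ([p[0],p[1],p[2]-.158],[.594,-.153,.108]): print('scene',proj('scene',P),'crop',(proj('scene',P)-[90,60])*2,'wrist',proj('wrist',P,s))
E
```

```text
clock: 4.35
position: [0.593, -0.1571, 0.2998]
ee_rot: [0.0, 0.988, 0.154, -0.002]
contact_force: [-0.4, 0.5, -1.8]
width: 0.0223
gripper_force: 59.4
clock: 4.65
position: [0.5911, -0.1511, 0.2794]
ee_rot: [-0.002, 0.988, 0.156, -0.003]
contact_force: [0.0, 0.1, -1.5]
width: 0.022
gripper_force: 59.3
[ 0.5911 -0.1511  0.2794] [ 0.0342  0.114  -1.531 ]
scene [181.0449 193.9756] crop [182.0898 267.9511] wrist [281.3329 201.9678]
scene [180.6187 200.9433] crop [181.2374 281.8866] wrist [283.9766 196.577 ]
```

View pics/c4.png

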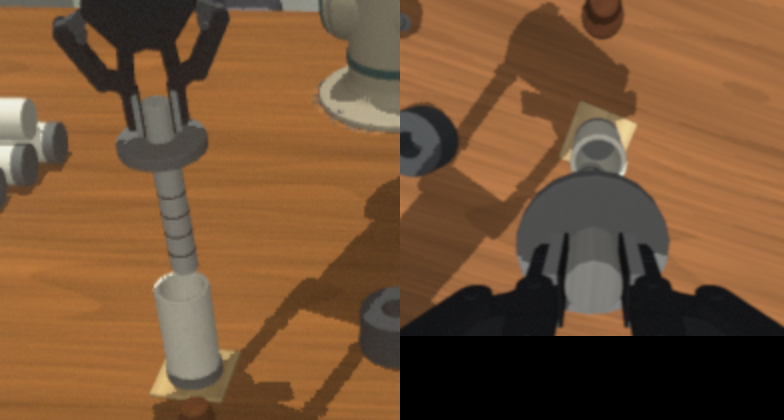

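The scene crop shows the foot just above the tube's mouth and laterally centred. The wrist crop suggests the mouth lies farther out along tool x than the foot, so I'll enlarge it with overlays.

```bash
python3 - <<'E'
from h import *
s=get_state(); p=s['position']
def ov(n,f,x0,y0,w,h,k,draw):
    im=cv2.resize(cv2.imread(f)[y0:y0+h,x0:x0+w],None,fx=k,fy=k,interpolation=cv2.INTER_CUBIC)
    for c,r,col in draw:
        pts=np.array([(proj(n,[c[0]+r*np.cos(a),c[1]+r*np.sin(a),c[2]],s)-[x0-.5,y0-.5])*k for a in np.linspace(0,6.283,90)])
        for q in pts[::3]: cv2.circle(im,(int(q[0]),int(q[1])),1,col,-1)
    return im
d=[((p[0],p[1],p[2]-.158),.012,(0,0,255)),((.594,-.153,.108),.025,(0,255,0))]
a=ov('wrist','pics/w4.png',240,140,90,100,4.4,d)
b=ov('scene','pics/s4.png',140,150,90,100,4.4,d)
cv2.imwrite('pics/c5.png',np.hstack([a,b]))
E
```

```text
(no output)
```

View pics/c5.png

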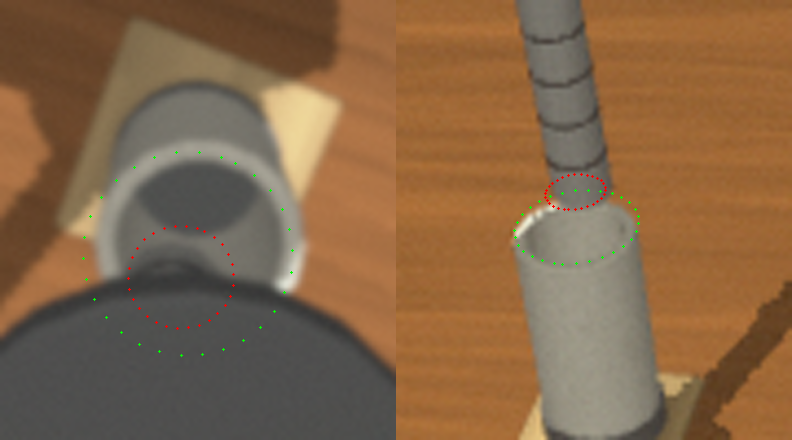

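```bash
python3 -m inch '[{"claw":-1,"travel":[0.04,-0.018,0],"turn":0},{"claw":-1,"travel":[0.04,-0.018,0],"turn":0},{"claw":-1,"travel":[0.04,-0.018,-0.05],"turn":0},{"claw":-1,"travel":[0.04,-0.018,-0.1],"turn":0},{"claw":-1,"travel":[0.04,-0.018,-0.15],"turn":0}]' 60
python3 - <<'E'
from h import *
s=snap('wrist','w6.png'); snap('scene','s6.png'); print(s['position'])
f=lambda p,x,y,w,h:cv2.resize(cv2.imread(p)[y:y+h,x:x+w],None,fx=4,fy=4)
cv2.imwrite('pics/c6.png',np.hstack([f('pics/w6.png',240,140,90,100),f('pics/s6.png',140,150,90,100)]))
E
```

```text
clock: 5.3
position: [0.6005, -0.1566, 0.251]
ee_rot: [-0.0, 0.988, 0.156, -0.001]
contact_force: [0.1, -0.6, -2.6]
width: 0.0224
gripper_force: 59.4
[ 0.60048449 -0.15656957  0.25098921]
```

View pics/c6.png

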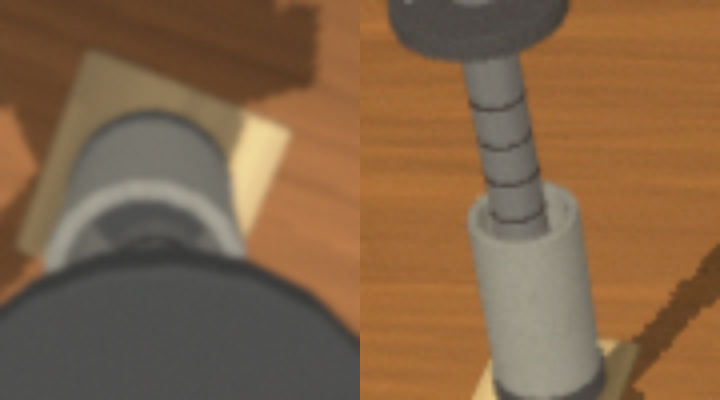

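The foot is inside the mouth and close to centred, with the rod at about x=518 and the tube at about 526 in the crop. I'll lower it next.

```bash
python3 -m inch '[{"claw":-1,"travel":[0,0.003,-0.08],"turn":0},{"claw":-1,"travel":[0,0.003,-0.16],"turn":0},{"claw":-1,"travel":[0,0.003,-0.24],"turn":0},{"claw":-1,"travel":[0,0.003,-0.31],"turn":0},{"claw":-1,"travel":[0,0.003,-0.36],"turn":0}]' 60
python3 -m inch '[{"claw":-1,"travel":[0,0,0],"turn":0}]' 60
```

```text
clock: 5.9
position: [0.6005, -0.156, 0.1792]
ee_rot: [-0.0, 0.988, 0.156, -0.001]
contact_force: [-0.7, 0.3, -1.8]
width: 0.0221
gripper_force: 59.5
clock: 6.0
position: [0.6, -0.1559, 0.1787]
ee_rot: [-0.001, 0.988, 0.156, -0.001]
contact_force: [0.0, -0.3, -2.2]
width: 0.0219
gripper_force: 59.5
```

Free so far; expected contact is at a TCP height of about 0.166.

```bash
python3 -m inch '[{"claw":-1,"travel":[0,0,-0.02],"turn":0},{"claw":-1,"travel":[0,0,-0.04],"turn":0},{"claw":-1,"travel":[0,0,-0.05],"turn":0},{"claw":-1,"travel":[0,0,-0.05],"turn":0}]' 60
python3 -m inch '[{"claw":-1,"travel":[0,0,-0.01],"turn":0},{"claw":-1,"travel":[0,0,-0.01],"turn":0}]' 60
```

```text
clock: 6.4
position: [0.6009, -0.1561, 0.1703]
ee_rot: [0.0, 0.988, 0.156, -0.0]
contact_force: [-0.4, -0.4, -1.2]
width: 0.0221
gripper_force: 59.5
clock: 6.6
position: [0.6009, -0.1561, 0.1683]
ee_rot: [0.0, 0.988, 0.156, -0.0]
contact_force: [-0.9, -0.3, -1.7]
width: 0.0225
gripper_force: 59.5
```

```bash
python3 -m inch '[{"claw":-1,"travel":[0,0,-0.01],"turn":0},{"claw":-1,"travel":[0,0,-0.01],"turn":0}]' 60
python3 -m inch '[{"claw":-1,"travel":[0,0,-0.005],"turn":0},{"claw":-1,"travel":[0,0,-0.005],"turn":0}]' 60
```

```text
clock: 6.8
position: [0.6011, -0.1562, 0.1664]
ee_rot: [0.0, 0.988, 0.156, 0.0]
contact_force: [-0.4, -0.2, -1.5]
width: 0.0222
gripper_force: 59.7
clock: 7.0
position: [0.6014, -0.1562, 0.1664]
ee_rot: [0.0, 0.988, 0.156, 0.001]
contact_force: [-0.2, 0.4, 3.3]
width: 0.0219
gripper_force: 60.1
```

The foot is on the tube's floor, with an upward force appearing. I'll open just clear of the rod and lift slightly.

```bash
python3 -m inch '[{"claw":-0.4,"travel":[0,0,0],"turn":0},{"claw":-0.2,"travel":[0,0,0],"turn":0},{"claw":-0.15,"travel":[0,0,0],"turn":0},{"claw":-0.15,"travel":[0,0,0],"turn":0}]' 30
python3 - <<'E'
from h import *
s=snap('wrist','w7.png'); snap('scene','s7.png'); print(s['position'],s['contact_force'],s['width'])
a=cv2.imread('pics/s7.png')[90:270,110:270]; b=cv2.imread('pics/w7.png')[100:400,120:440]
cv2.imwrite('pics/c7.png',np.hstack([cv2.resize(a,(430,484)),cv2.copyMakeBorder(b,0,184,0,0,0)]))
E
```

```text
clock: 7.4
position: [0.6009, -0.1561, 0.1651]
ee_rot: [-0.0, 0.988, 0.156, -0.0]
contact_force: [-0.0, -0.1, -0.9]
width: 0.0362
gripper_force: 0.0
[ 0.60086309 -0.15611079  0.16509488] [-0.02934382 -0.12052587 -0.89043335] 0.03616973464082587
```

View pics/c7.png

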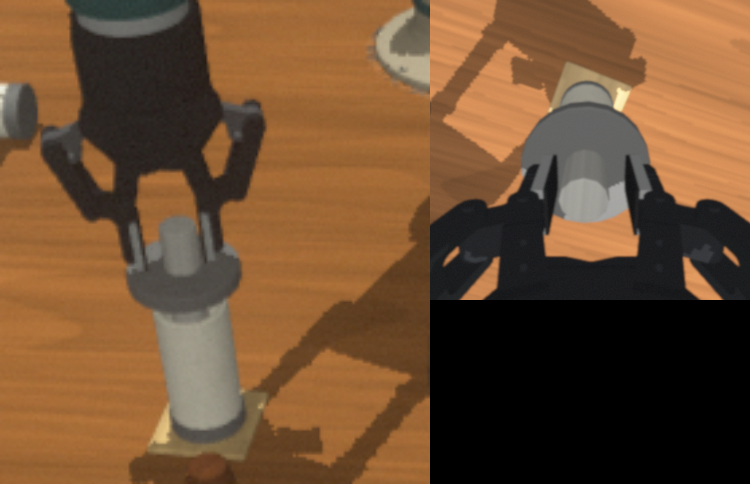

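The gauge stands free in the tube, and its slide is just above the rim between the fingers. I'll push it down slowly now.

```bash
python3 -m inch '[{"claw":-0.15,"travel":[0,0,-0.02],"turn":0},{"claw":-0.15,"travel":[0,0,-0.04],"turn":0},{"claw":-0.15,"travel":[0,0,-0.05],"turn":0},{"claw":-0.15,"travel":[0,0,-0.06],"turn":0},{"claw":-0.15,"travel":[0,0,-0.06],"turn":0}]'
python3 -m inch '[{"claw":-0.15,"travel":[0,0,-0.01],"turn":0},{"claw":-0.15,"travel":[0,0,-0.02],"turn":0},{"claw":-0.15,"travel":[0,0,-0.02],"turn":0}]'
```

```text
clock: 8.0
position: [0.6012, -0.1564, 0.1536]
ee_rot: [0.0, 0.988, 0.156, 0.0]
contact_force: [-0.1, -1.3, 3.7]
width: 0.0362
gripper_force: 1.8
clock: 8.3
position: [0.6009, -0.1562, 0.1491]
ee_rot: [0.0, 0.988, 0.156, -0.0]
contact_force: [0.4, -0.6, 4.2]
width: 0.0359
gripper_force: 1.9
```

```bash
python3 -m inch '[{"claw":-0.15,"travel":[0,0,-0.01],"turn":0},{"claw":-0.15,"travel":[0,0,-0.02],"turn":0},{"claw":-0.15,"travel":[0,0,-0.02],"turn":0}]'
python3 -m inch '[{"claw":-0.15,"travel":[0,0,-0.01],"turn":0},{"claw":-0.15,"travel":[0,0,-0.01],"turn":0}]'
python3 -m inch '[{"claw":-0.15,"travel":[0,0,-0.01],"turn":0},{"claw":-0.15,"travel":[0,0,-0.01],"turn":0}]'
```

```text
clock: 8.6
position: [0.6008, -0.156, 0.145]
ee_rot: [-0.0, 0.988, 0.156, -0.0]
contact_force: [0.6, -1.2, 3.9]
width: 0.0361
gripper_force: 1.6
clock: 8.8
position: [0.6008, -0.1561, 0.143]
ee_rot: [-0.0, 0.988, 0.156, -0.0]
contact_force: [0.4, -0.9, 3.8]
width: 0.0366
gripper_force: 1.7
clock: 9.0
position: [0.6008, -0.1561, 0.141]
ee_rot: [-0.0, 0.988, 0.156, -0.0]
contact_force: [0.2, -1.1, 3.6]
width: 0.0364
gripper_force: 1.8
```

```bash
python3 -m inch '[{"claw":-0.15,"travel":[0,0,-0.005],"turn":0},{"claw":-0.15,"travel":[0,0,-0.005],"turn":0}]'
python3 -m inch '[{"claw":-0.15,"travel":[0,0,-0.005],"turn":0},{"claw":-0.15,"travel":[0,0,-0.005],"turn":0}]'
```

```text
clock: 9.2
position: [0.6009, -0.1561, 0.1402]
ee_rot: [0.0, 0.988, 0.156, -0.0]
contact_force: [-0.5, -1.1, 3.8]
width: 0.0366
gripper_force: 2.0
clock: 9.4
position: [0.6009, -0.1561, 0.1392]
ee_rot: [0.0, 0.988, 0.156, -0.0]
contact_force: [0.3, -1.0, 4.9]
width: 0.0365
gripper_force: 2.0
```

```bash
python3 -m inch '[{"claw":-0.15,"travel":[0,0,-0.005],"turn":0},{"claw":-0.15,"travel":[0,0,-0.005],"turn":0}]'
```

```text
clock: 9.6
position: [0.601, -0.1562, 0.1384]
ee_rot: [0.0, 0.988, 0.156, 0.0]
contact_force: [1.3, -2.4, 4.6]
width: 0.0362
gripper_force: 2.2
```

```bash
python3 -m inch '[{"claw":-0.15,"travel":[0,0,-0.004],"turn":0},{"claw":-0.15,"travel":[0,0,-0.004],"turn":0}]'
```

```text
clock: 9.8
position: [0.6013, -0.1564, 0.1381]
ee_rot: [0.0, 0.988, 0.156, 0.0]
contact_force: [0.5, -2.2, 6.7]
width: 0.0362
gripper_force: 3.4
```

```bash
python3 -m inch '[{"claw":-0.15,"travel":[0,0,-0.004],"turn":0},{"claw":-0.15,"travel":[0,0,-0.004],"turn":0}]'
```

```text
clock: 10.0
position: [0.6013, -0.1564, 0.138]
ee_rot: [0.001, 0.988, 0.156, 0.001]
contact_force: [-1.5, -1.4, 9.7]
width: 0.0364
gripper_force: 4.9
```

```bash
python3 -m inch '[{"claw":-0.15,"travel":[0,0,-0.003],"turn":0},{"claw":-0.15,"travel":[0,0,-0.003],"turn":0}]'
python3 -m inch '[{"claw":-0.15,"travel":[0,0,0.02],"turn":0},{"claw":0.1,"travel":[0,0,0.04],"turn":0},{"claw":0.3,"travel":[0,0,0.04],"turn":0},{"claw":0.3,"travel":[0,0,0.2],"turn":0},{"claw":0.3,"travel":[0,0,0.4],"turn":0}]'
python3 -m inch '[{"claw":0.3,"travel":[0,0,0.15],"turn":0},{"claw":0.3,"travel":[0,0,0.3],"turn":0},{"claw":0.3,"travel":[-0.15,0,0.3],"turn":0},{"claw":0.3,"travel":[-0.3,0,0.3],"turn":0},{"claw":0.3,"travel":[-0.3,0,0.3],"turn":0}]'
python3 - <<'E'
from h import *
s=snap('wrist','w8.png'); snap('scene','s8.png'); snap('top','t8.png'); print(s['position'],s['contact_force'],s['width'])
a=cv2.imread('pics/s8.png')[120:300,110:250]; b=cv2.imread('pics/w8.png'); p=proj('wrist',[.597,-.155,.12],s).astype(int); print(p)
y=np.clip(p[1]-70,0,280);x=np.clip(p[0]-70,0,420); b=b[y:y+140,x:x+140]
cv2.imwrite('pics/c8.png',np.hstack([cv2.resize(a,(420,540),interpolation=2),cv2.copyMakeBorder(cv2.resize(b,(370,370)),0,170,0,0,0)]))
E
```

```text
clock: 10.2
position: [0.6013, -0.1564, 0.138]
ee_rot: [0.001, 0.988, 0.156, 0.001]
contact_force: [-1.8, -0.7, 11.5]
width: 0.0365
gripper_force: 6.3
clock: 10.7
position: [0.5992, -0.1552, 0.2137]
ee_rot: [-0.002, 0.988, 0.156, -0.003]
contact_force: [0.6, 0.1, 0.6]
width: 0.0557
gripper_force: 0.0
clock: 11.2
position: [0.5372, -0.1552, 0.2758]
ee_rot: [-0.001, 0.988, 0.155, -0.002]
contact_force: [1.3, -0.3, -1.2]
width: 0.0557
gripper_force: 0.0
[ 0.53716875 -0.15524883  0.27584395] [ 1.31392405 -0.32055633 -1.24722605] 0.05570251446355269
[300 143]
```

View pics/c8.png

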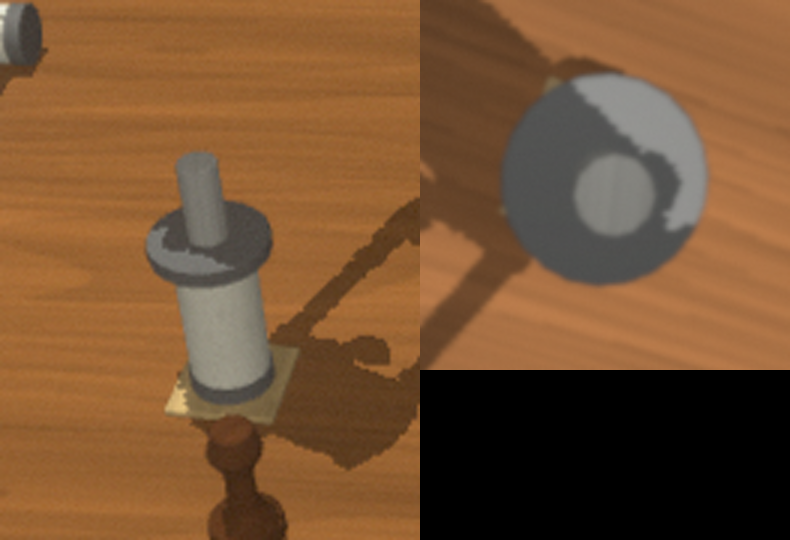

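The slide lies flat on the rim with no gap showing, the rod stands upright, and the stamp has not moved.

```bash
python3 -c "
from rig import ticket; print(ticket.sign_off())"
```

```text
the job is handed in; nothing more can be done
None
```

The gauge is standing on the bottom of the tall tube with its slide pressed flat on the rim (peak press about 11.5 N); the can and stamp were not touched, and the job was handed in at about 11 s.

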